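# Pop the belt hatch of a wood lathe

## Robot

A 6-joint arm with a two-finger parallel gripper is mounted at the origin on the work surface. World frame = base frame: x ahead of the robot, y to its left, z up, the work surface at z = 0. Lengths are in m, angles in rad, forces in N, time in s.
With the tool pointing down it reaches from about 0.35 to 0.875 m from the base axis. Payload 15.5 kg.
Tool frame: the origin (TCP) lies midway between the tips of the shut fingers; the grasp point (between the pads) lies manip.grip_point_offset behind it (manip.grip_point_offset is the distance from the TCP to the grasp point, in m); z points along the fingers, y is the line along which they close (so a half turn about z gives the same grasp; the last joint's range is limited). The gripper opens to 85 mm and grips with 20 to 120 N. Pads are 22 mm wide; open, the fingers measure 114 mm over their backs; the gripper's body (76 mm by 85 mm) begins 54 mm behind the grasp point. The pads swing forward as they close: fully open they stand 13 mm farther back than shut.
Start: joints at [-1.272, 0.494, 1.345, -0, 1.302, -0.096], TCP at [0.24, -0.577, 0.208] pointing down, gripper open.
Joint ranges: [-2.91, 2.91], [-0.82, 2.16], [0.22, 2.67], [-1.22, 4.37], [0.12, 2.79], [-3.08, 3.08]. Speed limits (rad/s): [1.89, 1.89, 2.57, 3.01, 3.01, 3.01].

## Interface

Orientations are given as a unit quaternion [w, x, y, z].
In Python, from rig import monitor, optics, close_job, manip gives the robot as it stands.
- The arm moves only by the tool play_rows, never from a script. Its argument "increments" is a list of rows, each a list of 3 entries, a list of its own where there are three numbers: the closure, from 0 (fully open) to 1 (shut), then the shift along the tool's x, y, z normalised to -1 to 1, where 1 is 0.3 m, then the turn about the tool's z normalised to -1 to 1, where 1 is pi rad. A call has 1 to 10 rows; each row is the pose to reach, as a shift and turn from the pose commanded when the call began, along the tool's axes at that moment, turning the shorter way round; what a row does not reach only later rows make up. A row lasts 1/12 s, in which the tool goes at most 41.7 mm and 7.16 degrees, less where a joint would pass 70% of its speed; a pose out of reach is approached as far as the arm can. A call with a number of a shift or a turn outside -1 to 1 is refused whole. A call with a gripper value outside its range is refused whole. The fingers move at their own pace and stop on an object; "newtons" is the grip in N (left out, the last holds). Time passes only in rows, so rows that repeat a pose let the fingers close. It gives the time, the measured TCP pose, the force, the opening and the grip force at its end, in the units of the state.
- monitor.state(): the state, without advancing time (a new reading comes with each control period).
- optics.read_camera(name): name is "scene" or "side" or "wrist"; returns a dict with "pixels" (400x640x3 uint8, red, green, blue), "fx", "fy", "cx", "cy" (pixels), "R" (3x3) and "t" (3): a world point X has camera coordinates R X + t. Camera axes: x right, y down, z forward; pixel columns grow to the right and rows downward; lengths in m; the calibration is good to about 2 mm. A picture is of the moment at which its call begins. There is no depth.
- close_job(): hands the job in; it is judged then, once.
The state is a dict: "time": time; "qpos": joint angles; "qd": joint speeds; "effort": joint torques, N m; "eef_pos": TCP position; "eef_rot": TCP orientation; "contact_force": force on the tool from outside, world axes, zero at the start; "torque": the same for the moment, N m; "gripper_width": opening from 0.0 (shut) to 1.0 (fully open); "finger_force": force on a finger pad.
Only numpy, scipy, OpenCV 4.12 (cv2) and the standard library are available. Lean on these libraries where they do the work, as an engineer would, in place of code of your own. Each camera call takes 0.05 s, during which the arm holds its last target. There are 200 camera calls.

## Task

The belt on this small wood lathe has to be moved to another pulley, so open the black belt hatch on top of its headstock. It has a push-push latch: with a fingertip press the ribbed grey pad at its front edge once, fully down but without forcing it, take the finger away so that the hatch springs up, and leave it standing fully open. Do not push the open hatch back, and leave the wax tin, the drive centre and the wood blank that lie on the lathe where they are.

Things in the scene. Friction and masses are not known exactly. Their poses are not given: they have to be found in the camera images.
- lathe: Wood lathe, 800 mm long, fixed to the bench. Origin: on the bench under the middle of the headstock, a green casting (150 in x, 200 mm in y), flat top 275 mm up. x to the back of the lathe, y to the outboard handwheel, z up. The bed (125 mm high) runs to -y, with a chuck at y -100 to -165, tool rest (235 mm high) at -250 to -410, tailstock (265 mm high) within -280 to -615.
- hatch_pad (a point): Centre of the ribbed grey thumb pad (26 by 44 mm) on the hatch's top face. Moves with the hatch; axes: x to the hinge, y along it, z out of the top face. The black hatch, 118 (x) by 114 mm (y), lies on the headstock, its top 10 mm above the casting when shut. Hinge line: along the back edge, 100 mm behind this point and 6 mm lower; front edge 18 mm ahead of it.
- hatch (a joint): Hatch angle, rad: 0 shut and latched, negative pressed in (firm stop at -0.06, 6 mm down at the pad), 0.5 standing open at its stop. At the pad it yields to 2 to 4 N until the firm stop. Pressed 5 mm or more and let go, it springs up in about a second, following the finger; its front edge ends 57 mm higher. If pushed shut again to the firm stop it relatches.
- tin: Round aluminium wax tin, 49 mm across and 28 mm high, loose on the headstock's casting top beside the hatch (towards the chuck). Origin at the centre of its underside.
- centre: Steel drive centre standing on end, 30 mm across and 56 mm high, loose on the headstock's casting top beside the hatch, behind the tin. Origin at the centre of its underside.
- blank: Squared wood blank, 40 by 100 (y) by 40 mm, loose on the lathe bed between the chuck and the tool rest. Origin at the centre of its underside.

How it is judged:
On the way, in this order (a step that is already met when the one before it is completed fails the run):
1. the hatch is pressed in with the fingers at its ribbed pad (value of joint hatch below -0.03 rad and contact force between the fingers and lathe above 0.5 N and horizontal distance between the grasp point and hatch_pad below 0.05 m), for 0.02 s.
2. the hatch has sprung open and stays so for a second with nothing of the robot touching the lathe (value of joint hatch above 0.45 rad and contact force between each of the fingers, the arm and lathe below 0.1 N), for 1 s.
At the end, for the whole second after the job is handed in: The hatch stands still, open by more than 0.45 rad of its 0.5, and the tin, the drive centre and the blank are within 15 mm of where they stood (value of joint hatch above 0.45 rad and velocity of joint hatch between -0.05 and 0.05 rad/s and distance of each of tin, centre, blank from where it was at the start of the episode below 0.015 m); the robot touches nothing.
It fails at once if the hatch, once up, is pushed back down (value of joint hatch above 0.12 rad and velocity of joint hatch below -0.1 rad/s and contact force between any of the fingers, the arm and lathe above 0.5 N).
It fails at once if the lathe is forced (over 80 N) (contact force between any of the fingers, the arm and lathe above 80 N).
It fails at once if the wax tin, the drive centre or the blank is moved or lifted (distance of any of tin, centre, blank from where it was at the start of the episode above 0.015 m).
It also fails if it takes over 35 s, if anything falls off the work surface, if the arm or the gripper's body presses on something with over 40 N, if the wrist force passes 120 N, or if a joint passes its speed limit or range.

## Working session

There is one attempt and no reset: what is moved stays moved. The work goes in short steps, Python scripts to look and compute and a tool call to move; the robot and the scene stay as the last step left them, time stands still between calls to the robot, and variables do not carry over. Pictures are saved under pics/ and viewed, at most 10 in all, crops included, and the job is handed in when it is done.

Besides the shell and the picture viewer there is one more tool, called after "Request:" as name(argument=value, ...), one argument or row to a line, values as JSON. play_rows: Moves the arm, as the interface text tells. Scaled input: -1 to 1 covers 0.3 m each way for a shift and pi rad each way for a turn. Its arguments: {"type":"object","properties":{"increments":{"type":"array","items":{"type":"array"}},"newtons":{"type":"number"}},"required":["increments"]}

```bash
mkdir -p pics
python3 - <<'E'
from rig import monitor, optics, manip
import cv2,numpy as np
s=monitor.state();print(s['time'],s['eef_pos'],s['eef_rot'],s['gripper_width'],manip.grip_point_offset)
for n in("scene","side"):
    c=optics.read_camera(n);cv2.imwrite(f"pics/{n}0.png",c["pixels"][...,::-1])
    print(n,c['fx'],c['cx'],c['cy'],(-np.array(c['R']).T@c['t']).round(3))
E
```

```text
0.0 [ 0.23968974 -0.57680522  0.20781014] [-5.90908850e-04  9.80676470e-01  1.95635652e-01 -6.45123727e-05] 0.998888163980431 0.0187
scene 448.10752322039946 321.95755426202766 208.64704342346033 [ 1.334 -0.     0.705]
side 445.7881054665855 318.023659281024 203.47081916972962 [0.011 0.6   0.649]
```

View pics/scene0.png

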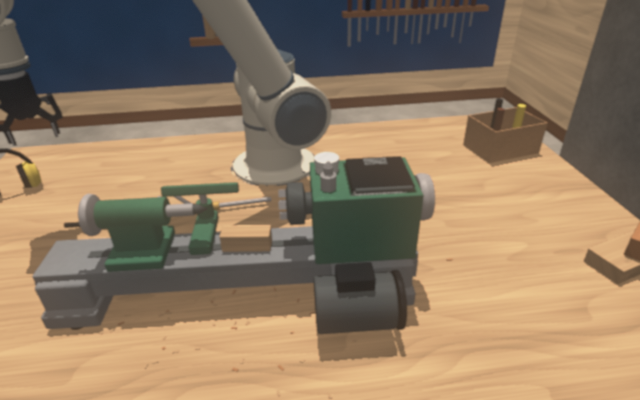

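View pics/side0.png

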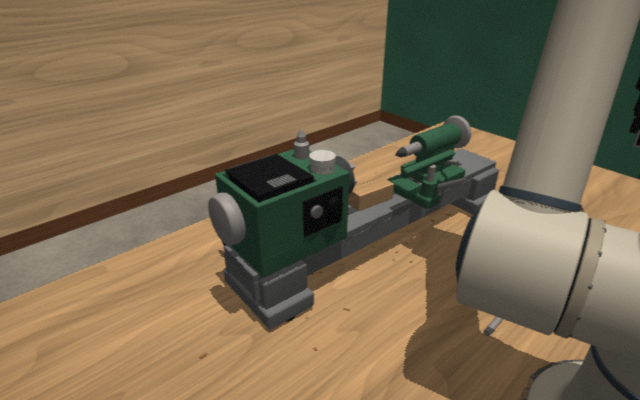

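The pad is at about (375,161) in the scene picture and (281,181) in the side picture. The tin is at side (322,160) and the drive centre at side (302,147), both on the chuck side of the hatch. Next I refine the pad and triangulate.

```bash
cat > h.py <<'E'
import numpy as np,cv2
from rig import optics
def P(c):
    K=np.array([[c['fx'],0,c['cx']],[0,c['fy'],c['cy']],[0,0,1]]);return K@np.c_[np.array(c['R']),c['t']]
def tri(c1,p1,c2,p2):
    X=cv2.triangulatePoints(P(c1),P(c2),np.float64(p1),np.float64(p2))[:,0];return X[:3]/X[3]
def plane(c,p,z):
    R=np.array(c['R']);o=-R.T@c['t'];d=R.T@[(p[0]-c['cx'])/c['fx'],(p[1]-c['cy'])/c['fy'],1];return o+d*(z-o[2])/d[2]
def blob(c,box,lo,hi):
    x0,y0,x1,y1=box;a=c['pixels'][y0:y1,x0:x1].astype(int)
    m=((a.min(2)>lo)&(a.max(2)<hi)&(np.ptp(a,axis=2)<25)).astype(np.uint8)
    n,l,s,ce=cv2.connectedComponentsWithStats(m);i=1+s[1:,4].argmax();return ce[i]+[x0,y0],s[i]
E
python3 - <<'E'
from h import *
a=optics.read_camera("scene");b=optics.read_camera("side")
pa,sa=blob(a,(355,154,395,168),50,200);pb,sb=blob(b,(262,170,300,192),50,200)
print(pa,sa,pb,sb,tri(a,pa,b,pb))
# hatch corners by black mask
for c,box in((a,(335,150,420,200)),(b,(215,145,320,205))):
    x0,y0,x1,y1=box;m=(c['pixels'][y0:y1,x0:x1].max(2)<50).astype(np.uint8)
    m=cv2.morphologyEx(m,cv2.MORPH_CLOSE,np.ones((9,9)))
    k=max(cv2.findContours(m,0,2)[0],key=cv2.contourArea);q=cv2.approxPolyDP(cv2.convexHull(k),4,True)[:,0]+[x0,y0]
    print(q.tolist(),[plane(c,p,.285).round(3).tolist() for p in q])
im=np.hstack([cv2.resize(a['pixels'][140:210,300:400],(400,280)),cv2.resize(b['pixels'][125:195,240:340],(400,280))])
cv2.imwrite("pics/crop.png",im[...,::-1])
E
```

```text
[375.34501348 162.8328841 ] [  0   4  40  10 371] [280.6875     180.27403846] [  5   4  29  13 208] [0.56348677 0.19718775 0.28293466]Traceback (most recent call last):
  File "<stdin>", line 9, in <module>
ValueError: max() iterable argument is empty
```

Run:
```python
from h import *
a=optics.read_camera("scene");b=optics.read_camera("side")
for lo in(80,95):
    pa,sa=blob(a,(355,152,395,168),lo,220);pb,sb=blob(b,(262,170,300,192),50,200)
    print(pa,sa,pb,sb,tri(a,pa,b,pb),plane(a,pa,.285),plane(b,pb,.285))
im=np.hstack([cv2.resize(a['pixels'][140:210,300:400],(400,280)),cv2.resize(b['pixels'][125:195,240:340],(400,280))])
cv2.imwrite("pics/crop.png",im[...,::-1])
```

```text
[374.65185185 160.99259259] [  8   6  24   7 135] [280.68599034 180.23671498] [  5   4  29  13 207] [0.56073912 0.19760481 0.28492221] [0.56102994 0.19766596 0.285     ] [0.5606381  0.19751378 0.285     ]
[375.         160.64912281] [  8   6  23   6 114] [280.68599034 180.23671498] [  5   4  29  13 207] [0.56006357 0.1982934  0.28535653] [0.55972839 0.19867482 0.285     ] [0.5606381  0.19751378 0.285     ]
```

View pics/crop.png

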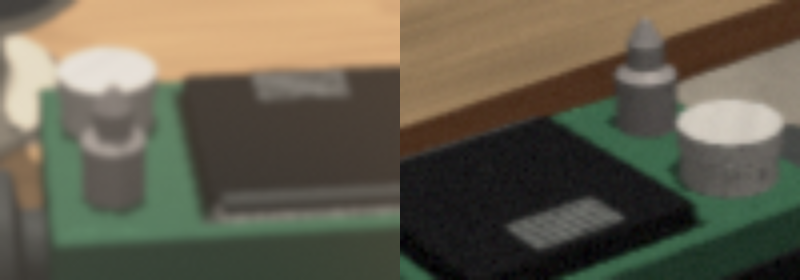

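The pad is at (0.561, 0.198, 0.285). Two views agree, and the height matches 275+10 mm. I'll lift above the lathe, shut the fingers and go across.

Request:
play_rows(
  increments=[
    [1, [0, 0, -0.8], 0],
    [1, [0, 0, -0.8], 0],
    [1, [0, 0, -0.8], 0],
    [1, [0, 0, -0.8], 0],
    [1, [0, 0, -0.8], 0],
    [1, [0, 0, -0.8], 0],
    [1, [0.38, -0.38, -0.8], 0],
    [1, [0.38, -0.38, -0.8], 0],
    [1, [0.38, -0.38, -0.8], 0],
    [1, [0.38, -0.38, -0.8], 0],
  ],
  newtons=20,
)

```text
time: 1.13
eef_pos: [0.3017, -0.426, 0.4485]
eef_rot: [0.0, 0.981, 0.196, 0.0]
contact_force: [1.0, -0.7, -0.1]
gripper_width: -0.001
finger_force: 0.0
```

Request:
play_rows(
  increments=[
    [1, [0.95, -0.95, 0], 0],
    [1, [0.95, -0.95, 0], 0],
    [1, [0.95, -0.95, 0], 0],
    [1, [0.95, -0.95, 0], 0],
    [1, [0.95, -0.95, 0], 0],
    [1, [0.95, -0.95, 0], 0],
    [1, [0.95, -0.95, 0], 0],
    [1, [0.95, -0.95, 0], 0],
    [1, [0.95, -0.95, 0], 0],
    [1, [0.95, -0.95, 0], 0],
  ],
)

```text
time: 1.97
eef_pos: [0.4557, -0.0524, 0.4485]
eef_rot: [-0.0, 0.981, 0.196, 0.0]
contact_force: [0.3, -0.5, -0.4]
gripper_width: -0.004
finger_force: 0.0
```

```bash
cat > go.py <<'E'
from h import *
from rig import monitor
from scipy.spatial.transform import Rotation as Ro
s=monitor.state();q=s['eef_rot'];R=Ro.from_quat([*q[1:],q[0]]).as_matrix()
print(s['time'],s['eef_pos'],s['gripper_width'],s['contact_force'],'yaw',np.arctan2(R[1,0],R[0,0]),'J',s['qpos'])
print('shift to pad, z .36:',(R.T@([.5605,.198,.36]-np.array(s['eef_pos']))/.3).round(3))
E
python3 go.py
```

```text
1.9667 [ 0.45568886 -0.05243534  0.44854104] -0.0044286526903439165 [ 0.27704453 -0.54862441 -0.3518976 ] yaw 0.39515766464370017 J [-2.45339397e-01  9.22660743e-02  1.29088110e+00  6.11154785e-04
  1.75803661e+00  9.30413072e-01]
shift to pad, z .36: [ 0.644 -0.636  0.296]
```

Request:
play_rows(
  increments=[
    [1, [0.64, -0.63, 0], 0.125],
    [1, [0.64, -0.63, 0], 0.125],
    [1, [0.64, -0.63, 0], 0.125],
    [1, [0.64, -0.63, 0], 0.125],
    [1, [0.64, -0.63, 0], 0.125],
    [1, [0.64, -0.63, 0], 0.125],
    [1, [0.64, -0.63, 0], 0.125],
    [1, [0.64, -0.63, 0.15], 0.125],
    [1, [0.64, -0.63, 0.15], 0.125],
    [1, [0.64, -0.63, 0.15], 0.125],
  ],
)

```text
time: 2.8
eef_pos: [0.5587, 0.1925, 0.4014]
eef_rot: [0.001, 1.0, 0.001, -0.003]
contact_force: [0.3, -1.4, 0.7]
gripper_width: -0.003
finger_force: 0.0
```

```bash
python3 go.py
python3 - <<'E'
from h import *
w=optics.read_camera("wrist");cv2.imwrite("pics/wrist1.png",w['pixels'][...,::-1])
print([(P(w)@[.5605,.198,.285,1]/(P(w)@[.5605,.198,.285,1])[2]).round(1)])
E
```

```text
2.8 [0.55869519 0.19247167 0.40143957] -0.003246967803261209 [ 0.28487117 -1.37399297  0.65719675] yaw 0.001749105125275528 J [ 2.30831324e-01  3.28491013e-01  1.09915493e+00 -1.56578705e-04
  1.71928742e+00  1.79985227e+00]
shift to pad, z .36: [ 0.007 -0.019  0.138]
[array([317.3, 179.7,   1. ])]
```

View pics/wrist1.png

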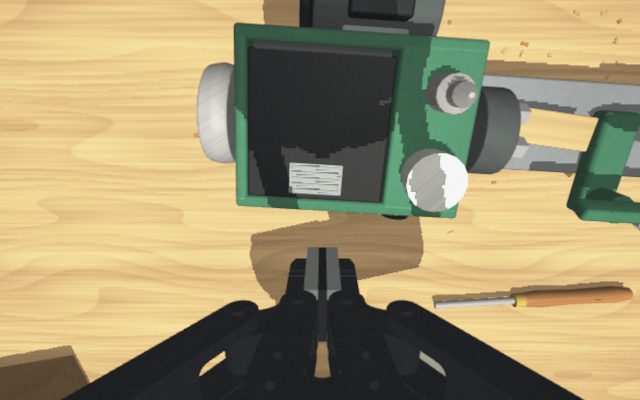

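The wrist view shows the pad at (316,179), against a predicted (317,180). The tin at (436,181) and the centre at (457,93) are clear of the shut fingers. Next I lower to just above the pad.

Request:
play_rows(
  increments=[
    [1, [0.01, -0.01, 0.12], 0],
    [1, [0.01, -0.01, 0.24], 0],
    [1, [0.01, -0.01, 0.35], 0],
    [1, [0.01, -0.01, 0.35], 0],
    [1, [0.01, -0.01, 0.35], 0],
  ],
)

```text
time: 3.27
eef_pos: [0.5633, 0.1948, 0.3001]
eef_rot: [0.0, 1.0, -0.0, 0.0]
contact_force: [1.2, 0.1, 0.5]
gripper_width: -0.001
finger_force: 0.0
```

```bash
python3 go.py
```

```text
3.2667 [0.56329923 0.19479201 0.30006577] -0.0006090765652862934 [1.15592846 0.06593262 0.46563561] yaw -0.0001530072502291767 J [ 2.32821688e-01  3.79420990e-01  1.28330286e+00 -8.48923552e-05
  1.47874080e+00  1.80377882e+00]
shift to pad, z .36: [-0.009 -0.011 -0.2  ]
```

Request:
play_rows(
  increments=[
    [1, [-0.01, -0.01, 0.02], 0],
    [1, [-0.01, -0.01, 0.035], 0],
    [1, [-0.01, -0.01, 0.045], 0],
    [1, [-0.01, -0.01, 0.052], 0],
    [1, [-0.01, -0.01, 0.057], 0],
    [1, [-0.01, -0.01, 0.06], 0],
    [1, [-0.01, -0.01, 0.06], 0],
  ],
)

```text
time: 3.85
eef_pos: [0.56, 0.1986, 0.2804]
eef_rot: [0.0, 1.0, 0.001, -0.0]
contact_force: [0.5, -0.2, 0.6]
gripper_width: -0.0
finger_force: 0.0
```

Request:
play_rows(
  increments=[
    [1, [0, 0, 0.004], 0],
    [1, [0, 0, 0.004], 0],
    [1, [0, 0, 0.004], 0],
  ],
)

```text
time: 4.1
eef_pos: [0.56, 0.1986, 0.2792]
eef_rot: [0.0, 1.0, 0.001, -0.0]
contact_force: [-0.5, -0.3, -0.2]
gripper_width: -0.006
finger_force: 0.0
```

Request:
play_rows(
  increments=[
    [1, [0, 0, 0.004], 0],
    [1, [0, 0, 0.004], 0],
    [1, [0, 0, 0.004], 0],
  ],
)

```text
time: 4.35
eef_pos: [0.5599, 0.1986, 0.2779]
eef_rot: [0.0, 1.0, 0.001, -0.0]
contact_force: [0.1, 0.4, 0.8]
gripper_width: 0.0
finger_force: 0.0
```

Request:
play_rows(
  increments=[
    [1, [0, 0, 0.004], 0],
    [1, [0, 0, 0.004], 0],
    [1, [0, 0, 0.004], 0],
  ],
)

```text
time: 4.6
eef_pos: [0.5599, 0.1986, 0.2767]
eef_rot: [0.0, 1.0, 0.001, -0.0]
contact_force: [0.1, 0.5, -0.3]
gripper_width: 0.001
finger_force: 0.0
```

```bash
python3 - <<'E'
from h import *
b=optics.read_camera("side");w=optics.read_camera("wrist")
im=np.hstack([cv2.resize(b['pixels'][125:205,230:330],(400,320)),cv2.resize(w['pixels'],(400,320))])
cv2.imwrite("pics/c2.png",im[...,::-1])
E
python3 go.py
```

```text
4.7 [0.55994783 0.19859687 0.27675209] -0.00022734484432968008 [-0.6302117   0.61149845  0.37080648] yaw 0.001110325729934278 J [2.40341987e-01 3.92432498e-01 1.32577196e+00 4.10762327e-06
 1.42346394e+00 1.81002738e+00]
shift to pad, z .36: [ 0.002  0.002 -0.277]
```

View pics/c2.png

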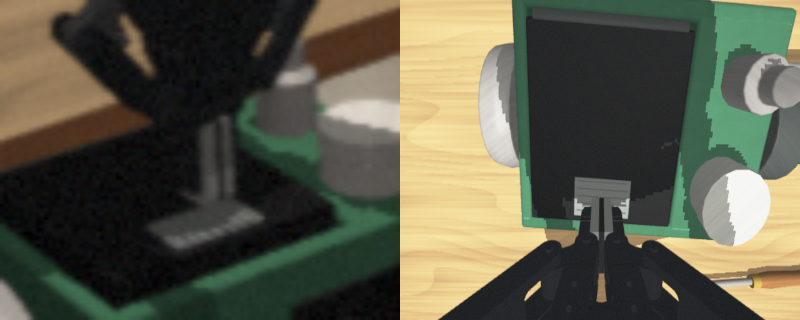

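The side crop shows the fingertip at or just above the pad with no force yet, so I'll continue in 1 mm steps.

Request:
play_rows(
  increments=[
    [1, [0, 0, 0.004], 0],
    [1, [0, 0, 0.004], 0],
    [1, [0, 0, 0.004], 0],
  ],
)

```text
time: 4.95
eef_pos: [0.5599, 0.1986, 0.2755]
eef_rot: [0.0, 1.0, 0.001, -0.0]
contact_force: [0.3, 0.3, 0.8]
gripper_width: 0.001
finger_force: 0.0
```

Request:
play_rows(
  increments=[
    [1, [0, 0, 0.004], 0],
    [1, [0, 0, 0.004], 0],
    [1, [0, 0, 0.004], 0],
  ],
)

```text
time: 5.2
eef_pos: [0.5599, 0.1986, 0.2743]
eef_rot: [0.0, 1.0, 0.001, -0.0]
contact_force: [-0.3, -0.3, 0.2]
gripper_width: 0.0
finger_force: 0.0
```

Run:
```python
from h import *
b=optics.read_camera("side");o=cv2.imread("pics/side0.png")[...,::-1]
for X in ([.5599,.1986,.2743],[.5605,.198,.285]):
    v=P(b)@[*X,1];print(v[:2]/v[2])
f=lambda i:cv2.resize(i[150:200,255:305],(400,400),interpolation=cv2.INTER_CUBIC)
cv2.imwrite("pics/c3.png",cv2.convertScaleAbs(np.hstack([f(o),f(b['pixels'])])[...,::-1],alpha=1.6))
```

```text
[280.72576551 186.03218472]
[280.51075584 180.35412685]
```

View pics/c3.png

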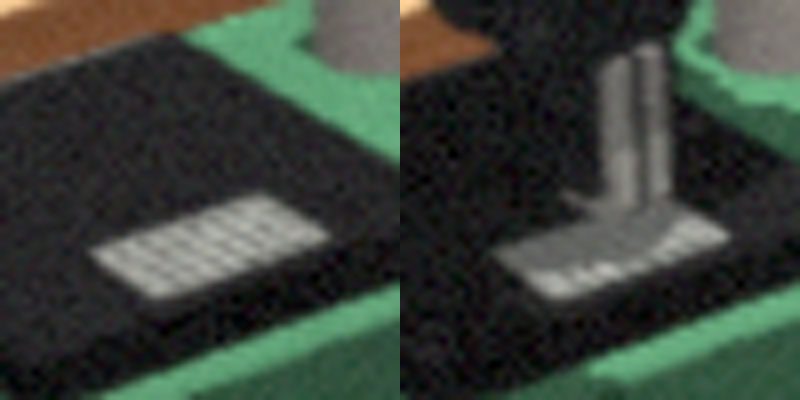

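The pad has not moved. The side view puts the fingertip several mm above it, higher than the reported TCP implies. I'll continue in small steps with the force as the guide.

Request:
play_rows(
  increments=[
    [1, [0, 0, 0.003], 0],
    [1, [0, 0, 0.006], 0],
    [1, [0, 0, 0.006], 0],
  ],
)

```text
time: 5.5
eef_pos: [0.5599, 0.1986, 0.2723]
eef_rot: [0.0, 1.0, 0.001, -0.0]
contact_force: [-0.2, -0.1, 0.8]
gripper_width: 0.001
finger_force: 0.0
```

Request:
play_rows(
  increments=[
    [1, [0, 0, 0.004], 0],
    [1, [0, 0, 0.004], 0],
  ],
)

```text
time: 5.67
eef_pos: [0.5599, 0.1986, 0.2712]
eef_rot: [0.0, 1.0, 0.001, -0.0]
contact_force: [0.2, 0.6, 0.3]
gripper_width: -0.002
finger_force: 0.0
```

```bash
python3 - <<'E'
from h import *
w=optics.read_camera("wrist");b=optics.read_camera("side")
print('cam',-np.array(w['R']).T@w['t'])
for z in(.27,.28,.29,.30):
    v=P(w)@[.571,.1986,z,1];u=P(w)@[.549,.1986,z,1];s=P(b)@[.56,.1986,z,1];print(z,v[:2]/v[2],u[:2]/u[2],s[:2]/s[2])
pw,sw=blob(w,(285,210,360,300),80,256);print(pw,sw)
E
python3 go.py
```

```text
cam [0.63895646 0.20013017 0.43754553]
0.27 [324.98967441 221.48711938] [324.79864844 259.25753788] [280.80157429 188.17744119]
0.28 [325.13598295 229.11580226] [324.92912986 268.61652773] [280.54224584 183.12072952]
0.29 [325.29954233 237.64396259] [325.07437388 279.03438984] [280.27940408 177.99551071]
0.3 [325.48359469 247.24064886] [325.23703611 290.70159994] [280.01297711 172.8003831 ]
[321.53066829 253.23954837] [   0   16   75   74 3277]
5.7667 [0.55992976 0.1985732  0.2713328 ] 0.001191441675042783 [ 0.06638172 -0.72482135  0.16211394] yaw 0.0010915923907959138 J [ 2.40317601e-01  3.96380941e-01  1.33429859e+00 -7.96385714e-06
  1.41102457e+00  1.81002360e+00]
shift to pad, z .36: [ 0.002  0.002 -0.296]
```

Request:
play_rows(
  increments=[
    [1, [0, 0, 0.004], 0],
    [1, [0, 0, 0.008], 0],
    [1, [0, 0, 0.008], 0],
  ],
)

```text
time: 6.02
eef_pos: [0.5598, 0.1986, 0.2687]
eef_rot: [0.0, 1.0, 0.001, -0.0]
contact_force: [0.2, -0.1, 0.2]
gripper_width: 0.0
finger_force: 0.0
```

Request:
play_rows(
  increments=[
    [1, [0, 0, 0.004], 0],
    [1, [0, 0, 0.004], 0],
    [1, [0, 0, 0.004], 0],
  ],
)

```text
time: 6.27
eef_pos: [0.5599, 0.1986, 0.2677]
eef_rot: [0.0, 1.0, 0.001, -0.0]
contact_force: [-0.9, -0.3, -0.1]
gripper_width: -0.002
finger_force: 0.0
```

Request:
play_rows(
  increments=[
    [1, [0, 0, 0.004], 0],
    [1, [0, 0, 0.004], 0],
    [1, [0, 0, 0.004], 0],
  ],
)

```text
time: 6.52
eef_pos: [0.5599, 0.1986, 0.2666]
eef_rot: [0.0, 1.0, 0.001, -0.0]
contact_force: [0.9, 0.4, 0.7]
gripper_width: -0.001
finger_force: 0.0
```

Request:
play_rows(
  increments=[
    [1, [0, 0, 0.004], 0],
    [1, [0, 0, 0.004], 0],
    [1, [0, 0, 0.004], 0],
  ],
)

```text
time: 6.77
eef_pos: [0.5599, 0.1986, 0.2653]
eef_rot: [-0.0, 1.0, 0.001, -0.0]
contact_force: [-0.5, 0.7, -0.2]
gripper_width: 0.006
finger_force: 0.0
```

Request:
play_rows(
  increments=[
    [1, [0, 0, 0.004], 0],
    [1, [0, 0, 0.004], 0],
    [1, [0, 0, 0.004], 0],
  ],
)

```text
time: 7.02
eef_pos: [0.5599, 0.1986, 0.2641]
eef_rot: [0.0, 1.0, 0.001, -0.0]
contact_force: [-0.1, 0.2, 0.2]
gripper_width: -0.001
finger_force: 0.0
```

Run:
```python
from h import *
b=optics.read_camera("side");w=optics.read_camera("wrist")
f=lambda i,x,y,s:cv2.resize(i[y:y+s,x:x+s],(400,400),interpolation=cv2.INTER_CUBIC)
cv2.imwrite("pics/c4.png",cv2.convertScaleAbs(np.hstack([f(b['pixels'],255,150,50),f(w['pixels'],270,180,100)])[...,::-1],alpha=1.6))
```

```text
(no output)
```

View pics/c4.png

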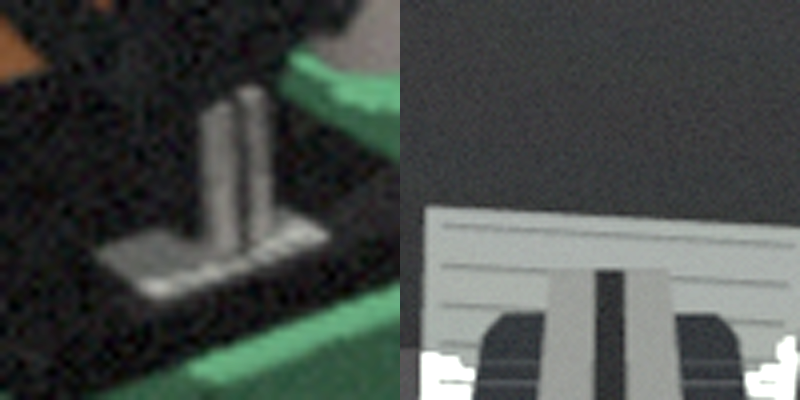

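The pad is still unmoved, with the tip at about side (284,181), just over the middle of it. I'll continue in small steps.

Request:
play_rows(
  increments=[
    [1, [0, 0, 0.004], 0],
    [1, [0, 0, 0.004], 0],
    [1, [0, 0, 0.004], 0],
  ],
)

```text
time: 7.37
eef_pos: [0.5599, 0.1986, 0.2629]
eef_rot: [0.0, 1.0, 0.001, -0.0]
contact_force: [1.1, 0.8, 0.0]
gripper_width: -0.002
finger_force: 0.0
```

Request:
play_rows(
  increments=[
    [1, [0, 0, 0.004], 0],
    [1, [0, 0, 0.004], 0],
    [1, [0, 0, 0.004], 0],
  ],
)

```text
time: 7.62
eef_pos: [0.56, 0.1986, 0.2618]
eef_rot: [-0.0, 1.0, 0.001, 0.0]
contact_force: [-0.2, -0.4, 2.5]
gripper_width: 0.001
finger_force: 0.7
```

Request:
play_rows(
  increments=[
    [1, [0, 0, 0.004], 0],
    [1, [0, 0, 0.004], 0],
    [1, [0, 0, 0.004], 0],
  ],
)

```text
time: 7.87
eef_pos: [0.56, 0.1986, 0.2606]
eef_rot: [-0.0, 1.0, 0.001, -0.0]
contact_force: [-0.5, -0.3, 2.6]
gripper_width: -0.002
finger_force: 0.8
```

Contact came at TCP z of about 0.2625, with 2.5 N. I'll press on to about 5.5–6 mm.

Request:
play_rows(
  increments=[
    [1, [0, 0, 0.004], 0],
    [1, [0, 0, 0.008], 0],
    [1, [0, 0, 0.008], 0],
    [1, [0, 0, 0.008], 0],
  ],
)

```text
time: 8.2
eef_pos: [0.5599, 0.1986, 0.2581]
eef_rot: [0.0, 1.0, 0.001, -0.0]
contact_force: [-0.6, -0.0, 1.4]
gripper_width: 0.003
finger_force: 0.8
```

Request:
play_rows(
  increments=[
    [1, [0, 0, 0.003], 0],
    [1, [0, 0, 0.003], 0],
    [1, [0, 0, 0.003], 0],
  ],
)

```text
time: 8.45
eef_pos: [0.5599, 0.1986, 0.2572]
eef_rot: [0.0, 1.0, 0.001, -0.0]
contact_force: [-1.7, 1.4, 1.4]
gripper_width: 0.001
finger_force: 0.9
```

Request:
play_rows(
  increments=[
    [1, [0, 0, 0.002], 0],
    [1, [0, 0, 0.002], 0],
    [1, [0, 0, 0.002], 0],
  ],
)

```text
time: 8.7
eef_pos: [0.5599, 0.1986, 0.2566]
eef_rot: [0.0, 1.0, 0.001, -0.0]
contact_force: [-2.4, 0.2, 2.2]
gripper_width: -0.001
finger_force: 0.9
```

Request:
play_rows(
  increments=[
    [1, [0, 0, 0.002], 0],
    [1, [0, 0, 0.002], 0],
    [1, [0, 0, 0.002], 0],
  ],
)

```text
time: 8.95
eef_pos: [0.56, 0.1986, 0.2563]
eef_rot: [-0.0, 1.0, 0.001, 0.0]
contact_force: [-3.2, 1.6, 5.0]
gripper_width: -0.002
finger_force: 2.8
```

Request:
play_rows(
  increments=[
    [1, [0, 0, 0.002], 0],
    [1, [0, 0, 0.002], 0],
    [1, [0, 0, 0.002], 0],
  ],
)

```text
time: 9.2
eef_pos: [0.56, 0.1986, 0.2561]
eef_rot: [-0.0, 1.0, 0.001, 0.0]
contact_force: [-4.9, -0.0, 10.8]
gripper_width: -0.002
finger_force: 5.7
```

The firm stop is reached at about 11 N. I'll lift straight up now.

Request:
play_rows(
  increments=[
    [1, [0, 0, -0.1], 0],
    [1, [0, 0, -0.24], 0],
    [1, [0, 0, -0.38], 0],
    [1, [0, 0, -0.52], 0],
    [1, [0, 0, -0.6], 0],
    [1, [0, 0, -0.6], 0],
    [1, [0, 0, -0.6], 0],
    [1, [0, 0, -0.6], 0],
    [1, [0, 0, -0.6], 0],
    [1, [0, 0, -0.6], 0],
  ],
)

```text
time: 10.03
eef_pos: [0.5596, 0.1985, 0.4342]
eef_rot: [0.0, 1.0, 0.001, -0.001]
contact_force: [-0.8, 0.7, -0.6]
gripper_width: -0.0
finger_force: 0.0
```

Request:
play_rows(
  increments=[
    [1, [0, 0, 0], 0],
    [1, [0, 0, 0], 0],
    [1, [0, 0, 0], 0],
    [1, [0, 0, 0], 0],
    [1, [0, 0, 0], 0],
    [1, [0, 0, 0], 0],
    [1, [0, 0, 0], 0],
    [1, [0, 0, 0], 0],
    [1, [0, 0, 0], 0],
    [1, [0, 0, 0], 0],
  ],
)

```text
time: 10.87
eef_pos: [0.56, 0.1986, 0.4355]
eef_rot: [0.0, 1.0, 0.001, 0.0]
contact_force: [-0.5, -0.8, 0.5]
gripper_width: 0.004
finger_force: 0.0
```

Request:
play_rows(
  increments=[
    [1, [0, 0, 0], 0],
    [1, [0, 0, 0], 0],
    [1, [0, 0, 0], 0],
    [1, [0, 0, 0], 0],
    [1, [0, 0, 0], 0],
    [1, [0, 0, 0], 0],
    [1, [0, 0, 0], 0],
    [1, [0, 0, 0], 0],
    [1, [0, 0, 0], 0],
    [1, [0, 0, 0], 0],
  ],
)

```text
time: 11.7
eef_pos: [0.56, 0.1986, 0.4355]
eef_rot: [0.0, 1.0, 0.001, -0.0]
contact_force: [0.1, 0.9, -0.2]
gripper_width: 0.003
finger_force: 0.0
```

Run:
```python
from h import *
b=optics.read_camera("side");a=optics.read_camera("scene")
im=np.hstack([cv2.resize(b['pixels'][110:210,200:350],(400,267)),cv2.resize(a['pixels'][110:210,290:440],(400,267))])
cv2.imwrite("pics/c5.png",im[...,::-1])
```

```text
(no output)
```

View pics/c5.png

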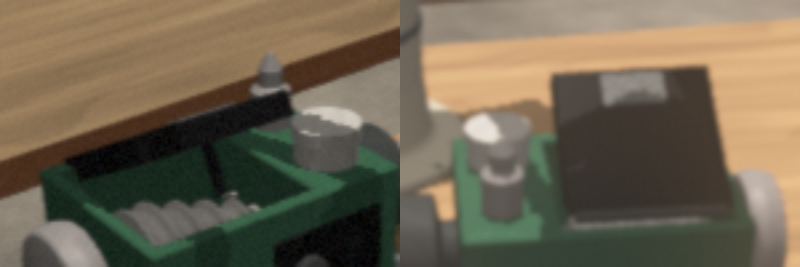

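The hatch stands open with its prop visible at crop (215,165), and the tin and centre are in place. I'll wait one more second, then hand in.

Request:
play_rows(
  increments=[
    [1, [0, 0, 0], 0],
    [1, [0, 0, 0], 0],
    [1, [0, 0, 0], 0],
    [1, [0, 0, 0], 0],
    [1, [0, 0, 0], 0],
    [1, [0, 0, 0], 0],
    [1, [0, 0, 0], 0],
    [1, [0, 0, 0], 0],
    [1, [0, 0, 0], 0],
    [1, [0, 0, 0], 0],
  ],
)

```text
time: 12.63
eef_pos: [0.56, 0.1986, 0.4355]
eef_rot: [0.0, 1.0, 0.001, -0.0]
contact_force: [-0.2, -0.1, 0.6]
gripper_width: 0.002
finger_force: 0.0
```

```bash
python3 -c "
from rig import close_job
print(close_job())"
```

```text
the job is handed in; nothing more can be done
None
```

I pressed the hatch pad once to its firm stop (about 11 N) and lifted the finger away; the hatch sprang up and stands open, the tin and drive centre look undisturbed (blank not re-checked), and the job was handed in at about 12.6 s with no verdict returned.

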